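# Put the last mould in the row and release the slide-out tray home

### The arm

A 6-joint arm with a two-finger parallel gripper is mounted at the origin on the work surface. World frame = base frame: x ahead of the robot, y to its left, z up, the work surface at z = 0. Lengths are in m, angles in rad, forces in N, time in s.
With the tool pointing down it reaches from about 0.325 to 1 m from the base axis. Payload 5.1 kg.
Tool frame: the origin (TCP) lies at the very end of the fingers, on their centre line; the grasp point (between the pads) lies 19 mm behind it; z points along the fingers, y is the direction in which the jaws open and shut (so a half turn about z gives the same grasp; the last joint's range is limited). The gripper opens to 85 mm and grips with 20 to 120 N. Pads are 22 mm wide; open, the fingers measure 114 mm over their backs; the gripper's body (76 mm by 85 mm) begins 54 mm behind the grasp point. The pads swing forward as they close: fully open they stand 13 mm farther back than shut.
Start: joints at [-1.366, 0.124, 1.65, -0, 1.367, -0.083], TCP at [0.184, -0.623, 0.231] pointing down, gripper open.
Joint ranges: [-2.61, 2.61], [-1.02, 2.33], [0.03, 2.71], [-1.35, 4.49], [0.32, 2.68], [-2.91, 2.91]. Speed limits (rad/s): [2.57, 2.57, 3.14, 3.14, 3.14, 3.14].

### API

Orientations are given as a rotation vector (axis times angle).
In Python, from workcell import env gives the robot as it stands.
- The arm moves only by the tool drive_tool, never from a script. Its argument "increments" is a list of rows, each an object with "angular": the turn, a rotation vector about the world's x, y, z in degrees, a list of three; "travel": the shift along the world's x, y, z in mm, a list of three; "hand": the opening in per cent of the stroke, from 0 (shut) to 100 (fully open). A call has 1 to 20 rows; each row shifts and turns the commanded pose from where the row before left it; what a row does not reach is not made up. A row lasts 1/10 s, in which the tool goes at most 50 mm and 8.59 degrees, less where a joint would pass 70% of its speed; a pose out of reach is approached as far as the arm can. A call is refused whole if a number of a shift passes 50 or a number of a turn 8.59, either way. A call with a gripper value outside its range is refused whole. The fingers move at their own pace and stop on an object; "grip_force" is the grip in N (left out, the last holds). Time passes only in rows, so rows that do not move let the fingers close. It gives the time, the measured TCP pose, the force and the opening at its end, in the units of the state.
- env.observe(): the state, without advancing time (a new reading comes with each control period).
- env.grab_frame(name): name is "side" or "top"; returns a dict with "pixels" (480x640x3 uint8, red, green, blue), "vfov" (degrees; the focal length in pixels is half the picture's height over the tangent of half this angle, whatever the lens; pixels are square), "cx", "cy" (the principal point, pixels), "camera_from_world" (4x4, takes a point from world to camera coordinates). Camera axes: x right, y up, looking along -z (the intrinsics and any distortion apply to the point x, -y, -z); pixel columns grow to the right and rows downward; lengths in m; the calibration is good to about 2 mm. A picture is of the moment at which its call begins. There is no depth.
- env.finish_job(): hands the job in, once; it reports no verdict.
Trained networks look in a picture, given as the dict that the camera call returned (one of the last four; its "shot" number tells which), for a name from the list of things; names that differ only in an ending like _2 or _b are one class to them, and where a whole thing is asked for, a point or a joint stands for the part that bears it (a point fixed in the world has none). Each returns a list of dicts, best first, with "conf" (0 to 1); they miss things now and then, are a little off and sometimes report something else, mostly with a low value. They report only what shows in the picture. A call takes as long as a camera call. They do not tell look-alikes from the thing itself.
- env.spot_in(picture, query): "point" ([x, y, z] in m, in the coordinates of the camera as it stood for that picture, good to about 4 mm: the middle of the surface that is visible of it).
- env.silhouettes(picture, query): "pixels" (480x640 bool, what is visible of it).
- env.mark_of(picture, query): "point" ([x, y, z] in m, in the coordinates of the camera as it stood for that picture, good to about 4 mm: a listed point, or the origin of a listed thing).
The state is a dict: "t": time; "joint_positions": joint angles; "dq": joint speeds; "joint_torque": joint torques, N m; "ee_pos": TCP position; "tcp_rot": TCP orientation; "wrist_force": force on the tool from outside, world axes, zero at the start; "moment": the same for the moment, N m; "gripper_width": opening from 0.0 (shut) to 1.0 (fully open).
Only numpy, scipy, OpenCV 4.12 (cv2) and the standard library are available. Lean on these libraries where they do the work, as an engineer would, in place of code of your own. Each camera call takes 0.05 s, during which the arm holds its last target. There are 200 camera calls.

### The job

Stand the square graphite mould that was left on the bench upright on the cork pad in the empty place of the row in the pulled-out tray, square with its neighbours and in line with them. Then press the tray's release lever down and, keeping it pressed until the latch is past its catch, slide the tray gently all the way home with the three moulds still standing in their row; do not disturb the other things on the bench.

Things in the scene. Friction and masses are not known exactly. Their poses are not given: they have to be found in the camera images.
- cabinet: grey steel tray unit, fixed on the bench: 300 wide, 250 deep, 220 mm high, a flat wooden case on top (to 255 mm). Origin: on the bench under the middle of its face plane. x points into it (the way the tray goes home), y to the left looking in, z up. The tray opening is 130 mm high.
- hood_edge (a point): middle of the lower front edge of the cabinet's upper part, which spans 130 to 220 mm above the bench over the full width and stands 25 mm out of the face plane. It overhangs the front of the tray, once home, by 15 mm: a gripper pointing straight down hits it, so push the tray home with the fingers leaning down and into the cabinet, 25 to 45 degrees off vertical.
- tray (a joint): travel of the steel tray on its slides along the cabinet's x: 0 = fully out and latched (the start), 0.18 m = home at its stop. Friction about 2.5 N. The latch lets it in only while the release lever is down (above 0.11 rad) for the first 30 mm of travel; after that the lever may come up. No latch at home.
- lever (a joint): angle of the release lever: 0 = up (latched); pressing its paddle down increases it. Latch clear from 0.11 rad (paddle middle about 12 mm down), end stop 0.18 rad (about 20 mm). Sprung: comes back up when let go; about 2 N at the paddle to begin, 6 N fully down.
- paddle (a point): middle of the upper face of the lever's thumb paddle, a dark steel plate 35 (cabinet x) x 60 (y) x 6 mm before the tray's front panel at its right end, 58 mm above the bench when up; moves with the tray. The panel's outer face is 20.5 mm from here towards cabinet +x: fingertips that press the paddle can push the panel. The lever pivots 110 mm from here, half-way along the tray's right side.
- tray_mid (a point): middle of the upper face of the tray's floor, 30 mm above the bench, axes as the cabinet's, moves with the tray. Inside the tray is 165 (x) by 210 mm (y), open on top; side walls reach 75, back wall 60 mm above the bench. The row runs along y through here: places at y = -64, 0 and +64 mm, two with moulds, the empty one with a cork pad.
- tray_front (a point): middle of the top edge of the tray's aluminium front panel, on its outer face, 105 mm above the bench; the panel is 276 mm wide, 10 mm thick, its lower edge 16 mm above the bench. Moves with the tray.
- mould_a_mid (a point): graphite mould: a dark grey upright block 50 x 50 mm in plan and 80 mm high with a round cavity 30 mm wide in its top, mass about 0.35 kg. The point is its centre, half-way up (40 mm above its underside); z up, x and y square to its side faces. One of the two already in the row, on the tray's floor.
- mould_b_mid (a point): graphite mould: a dark grey upright block 50 x 50 mm in plan and 80 mm high with a round cavity 30 mm wide in its top, mass about 0.35 kg. The point is its centre, half-way up (40 mm above its underside); z up, x and y square to its side faces. The other one already in the row, on the tray's floor.
- mould_c_mid (a point): graphite mould: a dark grey upright block 50 x 50 mm in plan and 80 mm high with a round cavity 30 mm wide in its top, mass about 0.35 kg. The point is its centre, half-way up (40 mm above its underside); z up, x and y square to its side faces. This is the one left on the bench to the right.
- pad_top (a point): middle of the upper face of the loose cork pad, 50 x 50 x 4 mm, that lies on the tray's floor in the empty place of the row (its upper face is 34 mm above the bench).
- round_mould: bystander: round graphite mould, 72 mm across, 60 mm high; origin under its middle. Leave it alone.
- mug: bystander: white mug, 76 mm across with a handle, 90 mm high; origin under its middle. Leave it alone.
- can: bystander: plain steel can, 68 mm across, 100 mm high; origin under its middle. Leave it alone.
- paddle_tool: bystander: flat steel paddle with a handle, 240 mm long, lying on the bench along its x. Leave it alone.
- ladle: bystander: wooden shaping ladle, bowl 72 mm across and 50 mm high at the origin, handle 190 mm towards its -x. Leave it alone.
- jacks: bystander: steel jacks (large tongs), 220 mm long, 50 mm wide, 12 mm high, lying along its x. Leave it alone.
Not all that is in view belongs to the job. What is meant by the part that bears pad_top is not turquoise, and is the larger of those in its own colour.

How it is judged:
By the outcome, as a careful person would: the job done as asked, in the order asked, and still so for the second after the job is handed in, with the robot touching nothing.
It also fails if it takes over 45 s, if anything falls off the work surface, if the arm or the gripper's body presses on something with over 40 N, if the wrist force passes 120 N, or if a joint passes its speed limit or range.

## Working session

There is one attempt and no reset: what is moved stays moved. The work goes in short steps, Python scripts to look and compute and a tool call to move; the robot and the scene stay as the last step left them, time stands still between calls to the robot, and variables do not carry over. Pictures are saved under pics/ and viewed, about 8 in all and at most 12, crops included, and the job is handed in when it is done.

Besides the shell and the picture viewer there is one more tool, called after "Emit:" as a command line: name --argument value ..., lists and objects as JSON in quotes. drive_tool: Moves the arm, as the interface text tells. Its arguments: {"type":"object","properties":{"increments":{"type":"array"},"grip_force":{"type":"number"}},"required":["increments"]}

```bash
mkdir -p pics; ls; cat > h.py <<'E'
import numpy as np, cv2
from workcell import env
def w(pic,p):
    T=np.linalg.inv(np.array(pic["camera_from_world"])); return T[:3,:3]@np.array(p)+T[:3,3]
def save(pic,name): cv2.imwrite("pics/"+name,np.array(pic["pixels"])[:,:,::-1])
def marks(pic,names,n=3,f=None):
    f=f or env.mark_of
    for q in names:
        for r in f(pic,q)[:n]: print(q,round(r["conf"],2),np.round(w(pic,r["point"])*1000,1))
E
python3 - <<'E'
from h import *
print(env.observe())
for c in("side","top"):
    p=env.grab_frame(c); save(p,c+"1.png"); print(c,[k for k in p if k!="pixels"],p["vfov"],p["cx"],p["cy"],np.round(np.array(p["camera_from_world"]),3).tolist())
    print({k:p[k] for k in p if k not in("pixels","vfov","cx","cy","camera_from_world")})
    marks(p,["cabinet","hood_edge","paddle","tray_mid","tray_front","mould_c_mid","pad_top","round_mould","mug","can","paddle_tool","ladle","jacks"],4)
E
```

```text
pics
{'t': 0.0, 'joint_positions': array([-1.36561979e+00,  1.24529768e-01,  1.65169433e+00, -2.12871491e-05,
        1.36748144e+00, -8.26086329e-02]), 'dq': array([ 8.46855197e-04, -5.69265782e-04, -3.10608960e-03, -2.03306251e-03,
       -1.32624716e-05,  1.14902474e-03]), 'joint_torque': array([-1.22561323e-03, -4.23625231e+01, -3.65446866e+01, -1.46167199e-04,
        7.04906051e-03,  1.18029138e-06]), 'ee_pos': array([ 0.18432443, -0.62267586,  0.23002503]), 'tcp_rot': array([-3.10703843e+00, -4.50198026e-01,  2.35791005e-04]), 'wrist_force': array([-0.22552564, -0.0031163 ,  1.20178364]), 'moment': array([-0.08048397, -0.01487725, -0.03164298]), 'gripper_width': 0.9945993052381507}
side ['vfov', 'cx', 'cy', 'camera_from_world', 'shot'] 43.91628836499909 317.67711885238776 245.72033389941242 [[0.891, -0.455, 0.011, -0.541], [0.351, 0.703, 0.619, -0.185], [-0.289, -0.547, 0.786, -1.479], [0.0, 0.0, 0.0, 1.0]]
{'shot': 1}
cabinet 0.83 [561.5 149.4  -2.4]
hood_edge 0.64 [562.7 121.8 131.1]
paddle 0.77 [657.4 -66.3  59.5]
tray_mid 0.8 [562.2  53.9  31.7]
tray_front 0.73 [560.1 -45.
[... 745 characters left out ...]
hood_edge 0.72 [565.7 123.9 130.2]
hood_edge 0.3 [663.6 -66.8  62. ]
paddle 0.88 [664.9 -66.9  59.7]
tray_mid 0.86 [561.9  55.8  32.2]
tray_mid 0.68 [ 6.872e+02 -2.991e+02 -1.000e-01]
tray_mid 0.49 [797.7  32.4  -2.8]
tray_front 0.82 [556.8 -44.1 107.7]
tray_front 0.24 [270.6 274.2   0.7]
mould_c_mid 0.84 [ 432.2 -349.2   44.3]
mould_c_mid 0.2 [660.9 -65.8  60.1]
pad_top 0.82 [628.8  50.7  37.1]
pad_top 0.78 [ 611.2 -154.8    9.9]
round_mould 0.79 [ 688.  -296.8    1.7]
mug 0.77 [ 782.4 -193.9    0.9]
can 0.7 [ 638.7 -452.7    0. ]
can 0.66 [561.9  54.5  31.3]
paddle_tool 0.9 [801.7  32.6  -1.8]
ladle 0.77 [ 403.7 -496.9    1.7]
jacks 0.71 [270.9 273.9   2. ]
jacks 0.3 [ 403.  -496.6    1.4]
```

View pics/side1.png

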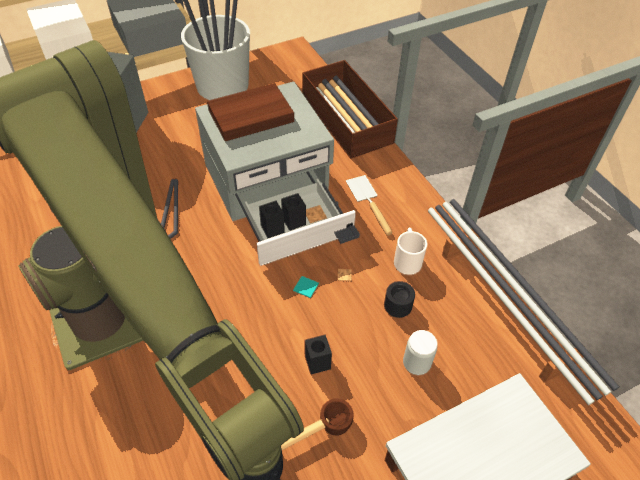

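View pics/top1.png

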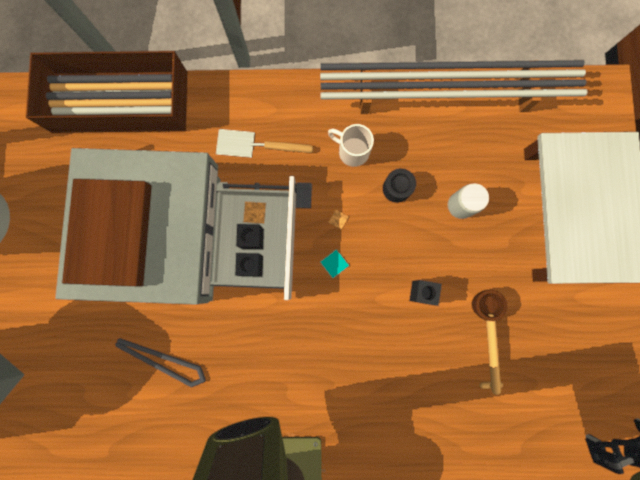

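Side: tray pulled towards the robot's right, with moulds at about (270,218) and (293,210) and the cork pad at (316,213). The spare mould is at (318,355), and the loose cork bit and turquoise patch on the bench are decoys. Top: pad (255,212), moulds (249,237) and (249,265), mould c (425,292), paddle (305,195). Now the precise yaws.

```bash
cat >> h.py <<'E'
def back(pic,uv,z):
    f=240/np.tan(np.radians(pic["vfov"]/2)); T=np.linalg.inv(np.array(pic["camera_from_world"]))
    uv=np.atleast_2d(uv).astype(float)
    d=np.c_[(uv[:,0]-pic["cx"])/f,-(uv[:,1]-pic["cy"])/f,-np.ones(len(uv))]@T[:3,:3].T
    o=T[:3,3]; return (o+d*((z-o[2])/d[:,2])[:,None])*1000
def proj(pic,P):
    f=240/np.tan(np.radians(pic["vfov"]/2)); M=np.array(pic["camera_from_world"])
    q=np.atleast_2d(P)/1000@M[:3,:3].T+M[:3,3]
    return np.c_[pic["cx"]+f*q[:,0]/-q[:,2],pic["cy"]-f*q[:,1]/-q[:,2]]
def mask(pic,q,n=5):
    return [(r["conf"],np.array(r["pixels"]).astype(np.uint8)) for r in env.silhouettes(pic,q)[:n]]
E
python3 - <<'E'
from h import *
p=env.grab_frame("top")
for q in("mould_c_mid","tray_front","pad_top","paddle"):
    for c,m in mask(p,q):
        ys,xs=np.nonzero(m); print(q,round(c,2),len(xs),"u",xs.min(),xs.max(),"v",ys.min(),ys.max())
        if q in("mould_c_mid","pad_top") and len(xs)>50:
            z=.034 if q=="pad_top" else .08
            P=back(p,np.c_[xs,ys],z)[:,:2]; r=cv2.minAreaRect(P.astype(np.float32)); print("  rect",np.round(r[0],1),np.round(r[1],1),round(r[2],1))
im=p["pixels"]; g=im.min(axis=2).astype(int)
# front panel outer edge: white -> wood, per row
E=[]
for v in range(184,294,3):
    row=g[v,275:315]; d=np.diff(row); k=np.argmin(d); E.append((275+k+1,v))
P=back(p,np.array(E)-[0.5,0],.105)[:,:2]; l=cv2.fitLine(P.astype(np.float32),cv2.DIST_HUBER,0,.01,.01).ravel()
print("panel line",l,"yaw",np.degrees(np.arctan2(l[1],l[0]))); print(E[::6])
a=cv2.resize(im[140:310,195:330],None,fx=4,fy=4,interpolation=cv2.INTER_CUBIC)
b=cv2.resize(im[265:320,400:450],None,fx=5,fy=5,interpolation=cv2.INTER_CUBIC)
o=np.zeros((600,800,3),np.uint8); a=a[:600]; o[:a.shape[0],:a.shape[1]]=a; o[:b.shape[0],545:545+b.shape[1]]=b[:,:255]
cv2.imwrite("pics/crop1.png",o[:,:,::-1])
E
```

```text
mould_c_mid 0.67 651 u 410 441 v 280 304
  rect [ 434.4 -339.9] [66.3 50.4] 80.9
mould_c_mid 0.53 690 u 237 264 v 223 248
  rect [563.7  51.5] [61.8 57.1] 89.4
mould_c_mid 0.44 1040 u 116 205 v 338 386
  rect [293.2 245.1] [215.   47.2] 64.1
tray_front 0.58 7007 u 210 312 v 175 299
pad_top 0.84 382 u 245 264 v 202 222
  rect [625.7  49.4] [45.6 48.4] 89.3
pad_top 0.62 451 u 321 348 v 249 277
  rect [ 502.2 -139.5] [51.6 49.7] 37.8
pad_top 0.58 228 u 330 347 v 210 227
  rect [ 608.2 -150.9] [35.2 38.7] 62.5
pad_top 0.4 629 u 235 263 v 252 275
  rect [503.   61.4] [65.6 54.1] 89.4
paddle 0.68 584 u 224 312 v 182 207
panel line [ 9.9880439e-01 -4.8885487e-02  5.4539801e+02 -4.1468651e+01] yaw -2.8020487
[(np.int64(294), 184), (np.int64(293), 202), (np.int64(292), 220), (np.int64(291), 238), (np.int64(290), 256), (np.int64(290), 274), (np.int64(289), 292)]
```

View pics/crop1.png

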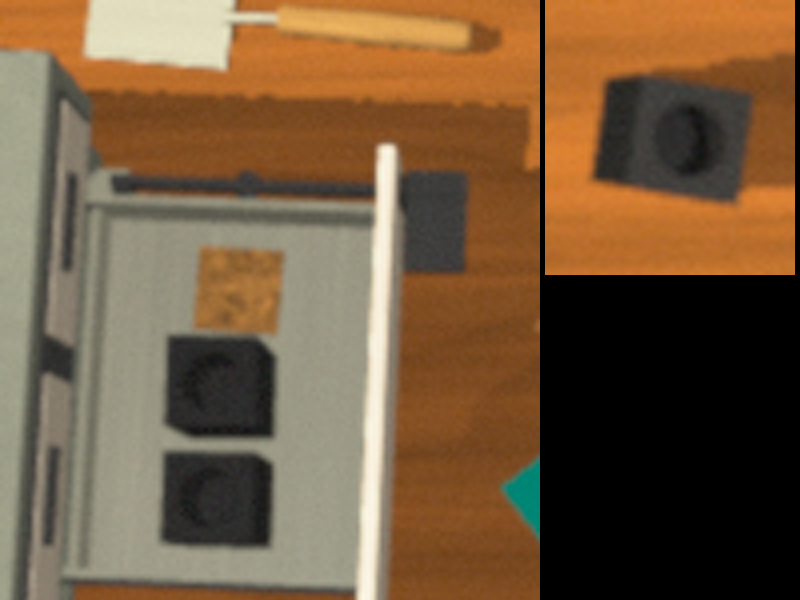

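Crop: the front panel runs almost straight (yaw about -2.8°). Mould c's top face has corners at crop (640,75), (752,92), (738,202), (628,183), turned about 8°. Next I back-project these and fit the row.

```bash
python3 - <<'E'
from h import *
p=env.grab_frame("top"); s=env.grab_frame("side")
c=np.array([[640,75],[752,92],[738,202],[628,183]]); uv=np.c_[400+(c[:,0]-545)/5,265+c[:,1]/5]-0.4
P=back(p,uv,.08)[:,:2]; print(np.round(P,1),P.mean(0)); 
for i in range(4): d=P[(i+1)%4]-P[i]; print(np.linalg.norm(d).round(1),np.degrees(np.arctan2(d[1],d[0])).round(1))
pad=np.array([[202,246],[284,250],[276,332],[195,327]]); uv=np.array([195,140])+pad/4-.4
Q=back(p,uv,.034)[:,:2]; print("pad",np.round(Q,1),Q.mean(0))
for i in range(4): d=Q[(i+1)%4]-Q[i]; print(np.linalg.norm(d).round(1),np.degrees(np.arctan2(d[1],d[0])).round(1))
for k in(p,s): marks(k,["mould_a_mid","tray_mid","paddle","hood_edge"],4); marks(k,["mould_c_mid"],4)
# corners of tray frame hypotheses overlay
yaw=np.radians(87.2); X=np.array([np.cos(yaw),np.sin(yaw)]); Y=np.array([-X[1],X[0]]); m=np.array([562,54.5])
im=np.array(p["pixels"])[:,:,::-1].copy(); im=im[170:310,200:330]; im=cv2.resize(im,None,fx=4,fy=4,interpolation=cv2.INTER_CUBIC)
def sq(cen,X,Y,z,h=25):
    C=np.array([list(cen+a*h*X+b*h*Y)+[z] for a,b in((1,1),(1,-1),(-1,-1),(-1,1))]); q=(proj(p,C)-[200,170]+.5)*4
    cv2.polylines(im,[q.astype(np.int32)],True,(0,255,0),1)
sq(m,X,Y,110);sq(m+64*Y,X,Y,110);sq(m-64*Y,X,Y,34)
C=np.array([list(m+a*82.5*X+b*105*Y)+[75] for a,b in((1,1),(1,-1),(-1,-1),(-1,1))]); q=(proj(p,C)-[200,170]+.5)*4
cv2.polylines(im,[q.astype(np.int32)],True,(255,0,255),1)
cv2.imwrite("pics/ov.png",im)
E
```

```text
[[ 460.3 -325.4]
 [ 452.3 -375. ]
 [ 403.8 -366.7]
 [ 412.6 -318.3]] [ 432.25831615 -346.37904044]
50.2 -99.2
49.1 170.3
49.2 79.7
48.2 -8.4
pad [[652.4  72.1]
 [649.4  23. ]
 [599.9  27.6]
 [603.4  75.9]] [626.26005069  49.65531281]
49.2 -93.5
49.7 174.7
48.4 85.8
49.1 -4.3
mould_a_mid 0.96 [499.   54.6  66.5]
tray_mid 0.84 [564.2  54.9  28.3]
paddle 0.69 [664.6 -64.4  60.2]
paddle 0.56 [566.2 149.2   1.5]
paddle 0.24 [556.3 -46.2 109.7]
hood_edge 0.92 [564.9 121.3 130.6]
mould_c_mid 0.74 [ 431.8 -348.8   37.6]
mould_a_mid 0.64 [496.8  55.2  65. ]
tray_mid 0.82 [562.4  53.5  32.8]
tray_mid 0.43 [ 4.021e+02 -5.000e+02  4.000e-01]
paddle 0.74 [660.6 -64.7  61. ]
hood_edge 0.8 [563.1 120.9 131.5]
mould_c_mid 0.7 [ 425.7 -341.1   44. ]
```

View pics/ov.png

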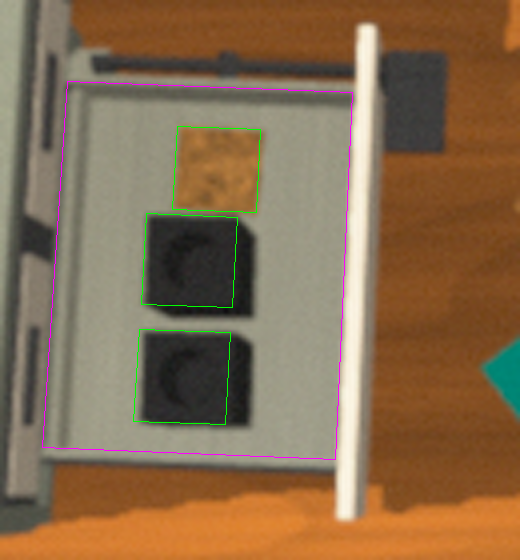

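Emit:
drive_tool --increments '[{"angular":[0,0,-2.6],"travel":[24.7,27.7,-7],"hand":100},{"angular":[0,0,-2.6],"travel":[24.7,27.7,-7],"hand":100},{"angular":[0,0,-2.6],"travel":[24.7,27.7,-7],"hand":100},{"angular":[0,0,-2.6],"travel":[24.7,27.7,-7],"hand":100},{"angular":[0,0,-2.6],"travel":[24.7,27.7,-7],"hand":100},{"angular":[0,0,-2.6],"travel":[24.7,27.7,-7],"hand":100},{"angular":[0,0,-2.6],"travel":[24.7,27.7,-7],"hand":100},{"angular":[0,0,-2.6],"travel":[24.7,27.7,-7],"hand":100},{"angular":[0,0,-2.6],"travel":[24.7,27.7,-7],"hand":100},{"angular":[0,0,-2.6],"travel":[24.7,27.7,-7],"hand":100},{"angular":[0,0,0],"travel":[0,0,0],"hand":100},{"angular":[0,0,0],"travel":[0,0,0],"hand":100}]'

```text
t: 3.45
ee_pos: [0.4318, -0.3458, 0.1613]
tcp_rot: [3.131, -0.257, -0.001]
wrist_force: [-0.1, -0.0, 0.6]
gripper_width: 1.0
```

Emit:
drive_tool --increments '[{"angular":[0,0,0],"travel":[-0.3,0,-30],"hand":100},{"angular":[0,0,0],"travel":[0,0,-30],"hand":100},{"angular":[0,0,0],"travel":[0,0,-25],"hand":100},{"angular":[0,0,0],"travel":[0,0,-25],"hand":100},{"angular":[0,0,0],"travel":[0,0,-15],"hand":100},{"angular":[0,0,0],"travel":[0,0,-6],"hand":100},{"angular":[0,0,0],"travel":[0,0,0],"hand":100},{"angular":[0,0,0],"travel":[0,0,0],"hand":30},{"angular":[0,0,0],"travel":[0,0,0],"hand":30},{"angular":[0,0,0],"travel":[0,0,0],"hand":30},{"angular":[0,0,0],"travel":[0,0,0],"hand":30},{"angular":[0,0,0],"travel":[0,0,0],"hand":30},{"angular":[0,0,0],"travel":[0,0,0],"hand":30},{"angular":[0,0,0],"travel":[0,0,0],"hand":30}]' --grip_force 50

```text
t: 4.85
ee_pos: [0.4321, -0.3472, 0.0319]
tcp_rot: [3.129, -0.26, 0.003]
wrist_force: [-0.5, 0.2, 6.3]
gripper_width: 0.58
```

Emit:
drive_tool --increments '[{"angular":[0,0,0],"travel":[0,0,15],"hand":30},{"angular":[0,0,0],"travel":[0,0,40],"hand":30},{"angular":[0,0,0],"travel":[0,0,45],"hand":30},{"angular":[0,0,0],"travel":[0,0,45],"hand":30},{"angular":[0,0,0.7],"travel":[19.4,39.7,0],"hand":30},{"angular":[0,0,0.7],"travel":[19.4,39.7,0],"hand":30},{"angular":[0,0,0.7],"travel":[19.4,39.7,0],"hand":30},{"angular":[0,0,0.7],"travel":[19.4,39.7,0],"hand":30},{"angular":[0,0,0.7],"travel":[19.4,39.7,0],"hand":30},{"angular":[0,0,0.7],"travel":[19.4,39.7,0],"hand":30},{"angular":[0,0,0.7],"travel":[19.4,39.7,0],"hand":30},{"angular":[0,0,0.7],"travel":[19.4,39.7,0],"hand":30},{"angular":[0,0,0.7],"travel":[19.4,39.7,0],"hand":30},{"angular":[0,0,0.7],"travel":[19.4,39.7,0],"hand":30},{"angular":[0,0,0],"travel":[0,0,0],"hand":30},{"angular":[0,0,0],"travel":[0,0,0],"hand":30},{"angular":[0,0,0],"travel":[0,0,0],"hand":30}]' --grip_force 60

```text
t: 6.55
ee_pos: [0.6243, 0.0503, 0.1747]
tcp_rot: [3.14, -0.069, -0.003]
wrist_force: [0.1, -0.2, -4.2]
gripper_width: 0.574
```

```bash
python3 - <<'E'
from h import *
p=env.grab_frame("side"); o=env.observe(); print(o["t"],o["ee_pos"],o["tcp_rot"],o["gripper_width"])
marks(p,["mould_c_mid"],4)
im=np.array(p["pixels"])[110:300,170:420]; im=cv2.resize(im,None,fx=3,fy=3,interpolation=cv2.INTER_CUBIC); cv2.imwrite("pics/hold.png",im[:,:,::-1])
E
```

```text
6.6 [0.62441296 0.04987569 0.17491494] [ 3.14048089e+00 -7.03875786e-02 -1.91836757e-03] 0.5772488670123642
mould_c_mid 0.71 [618.6  54.3 182.2]
```

View pics/hold.png

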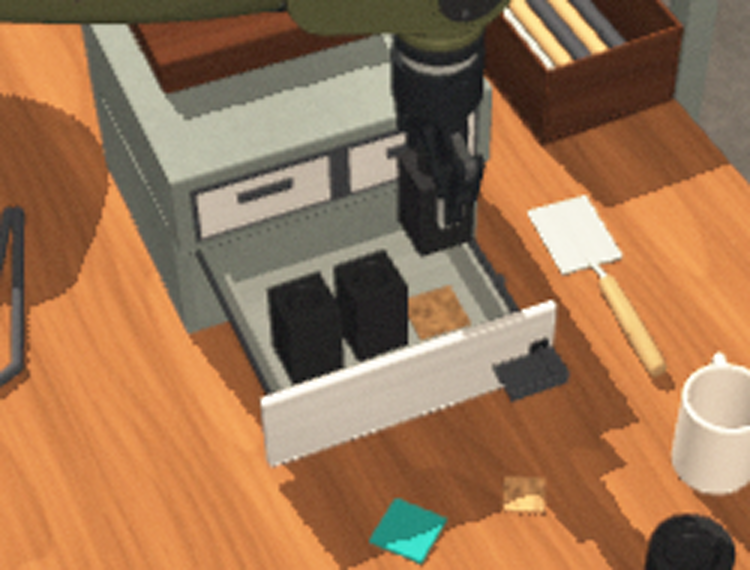

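The mould is held upright above the pad at crop (440,215), with the pad at (437,310) and clear of its neighbours. I'll lower it now.

Emit:
drive_tool --increments '[{"angular":[0,0,0],"travel":[1.6,0.5,-15],"hand":30},{"angular":[0,0,0],"travel":[0,0,-25],"hand":30},{"angular":[0,0,0],"travel":[0,0,-25],"hand":30},{"angular":[0,0,0],"travel":[0,0,-20],"hand":30},{"angular":[0,0,0],"travel":[0,0,-12],"hand":30},{"angular":[0,0,0],"travel":[0,0,-6],"hand":30},{"angular":[0,0,0],"travel":[0,0,-3],"hand":30},{"angular":[0,0,0],"travel":[0,0,0],"hand":30},{"angular":[0,0,0],"travel":[0,0,0],"hand":30},{"angular":[0,0,0],"travel":[0,0,0],"hand":30}]'

```text
t: 7.65
ee_pos: [0.6276, 0.0512, 0.0706]
tcp_rot: [-3.141, 0.069, -0.003]
wrist_force: [-0.4, 0.3, -2.8]
gripper_width: 0.578
```

Emit:
drive_tool --increments '[{"angular":[0,0,0],"travel":[-1.3,-0.5,-1.5],"hand":30},{"angular":[0,0,0],"travel":[0,0,-1],"hand":30},{"angular":[0,0,0],"travel":[0,0,-1],"hand":30},{"angular":[0,0,0],"travel":[0,0,0],"hand":30},{"angular":[0,0,0],"travel":[0,0,0],"hand":30}]'

```text
t: 8.15
ee_pos: [0.6255, 0.0508, 0.066]
tcp_rot: [-3.141, 0.069, -0.0]
wrist_force: [-0.4, 0.0, -1.6]
gripper_width: 0.58
```

Emit:
drive_tool --increments '[{"angular":[0,0,0],"travel":[0,0,-0.7],"hand":30},{"angular":[0,0,0],"travel":[0,0,0],"hand":30},{"angular":[0,0,0],"travel":[0,0,0],"hand":30}]'

```text
t: 8.45
ee_pos: [0.6256, 0.0508, 0.066]
tcp_rot: [3.141, -0.069, 0.0]
wrist_force: [-4.8, -0.1, 6.0]
gripper_width: 0.577
```

Emit:
drive_tool --increments '[{"angular":[0,0,0],"travel":[0,0,0],"hand":70},{"angular":[0,0,0],"travel":[0,0,0],"hand":85},{"angular":[0,0,0],"travel":[0,0,0],"hand":85},{"angular":[0,0,0],"travel":[0,0,0],"hand":85},{"angular":[0,0,0],"travel":[0,0,15],"hand":85},{"angular":[0,0,0],"travel":[0,0,30],"hand":85},{"angular":[0,0,0],"travel":[0,0,35],"hand":85},{"angular":[0,0,0],"travel":[0,-15,30],"hand":85},{"angular":[0,0,0],"travel":[0,-35,0],"hand":30},{"angular":[0,0,0],"travel":[0,-40,0],"hand":0},{"angular":[0,0,0],"travel":[0,-40,0],"hand":0},{"angular":[0,0,0],"travel":[0,-40,0],"hand":0},{"angular":[0,0,0],"travel":[0,0,0],"hand":0}]'

```text
t: 9.75
ee_pos: [0.6258, -0.1233, 0.1768]
tcp_rot: [3.139, -0.076, 0.004]
wrist_force: [1.1, 0.4, 1.0]
gripper_width: 0.008
```

```bash
python3 - <<'E'
from h import *
o=env.observe(); print(o["t"],o["ee_pos"],o["tcp_rot"],o["gripper_width"])
p=env.grab_frame("side"); marks(p,["mould_c_mid","paddle"],4)
t=env.grab_frame("top"); marks(t,["mould_c_mid","paddle","tray_front"],4)
a=cv2.resize(np.array(p["pixels"])[170:270,225:375],None,fx=5,fy=5,interpolation=cv2.INTER_CUBIC)[:, :420+330]
b=cv2.resize(np.array(t["pixels"])[170:310,200:330],None,fx=4,fy=4,interpolation=cv2.INTER_CUBIC)
cv2.imwrite("pics/pl_s.png",a[:,:,::-1]); cv2.imwrite("pics/pl_t.png",b[:,:,::-1])
E
```

```text
9.75 [ 0.62578567 -0.12329915  0.17682918] [ 3.13925786 -0.0760965   0.00351797] 0.00751873487678133
mould_c_mid 0.94 [620.6  53.4  73.6]
paddle 0.58 [661.5 -66.2  56.8]
paddle 0.24 [562.9 120.8 130.9]
mould_c_mid 0.62 [621.7  51.2  77.3]
paddle 0.64 [661.1 -67.5  58.8]
paddle 0.29 [564.8 122.7 130.2]
```

View pics/pl_t.png

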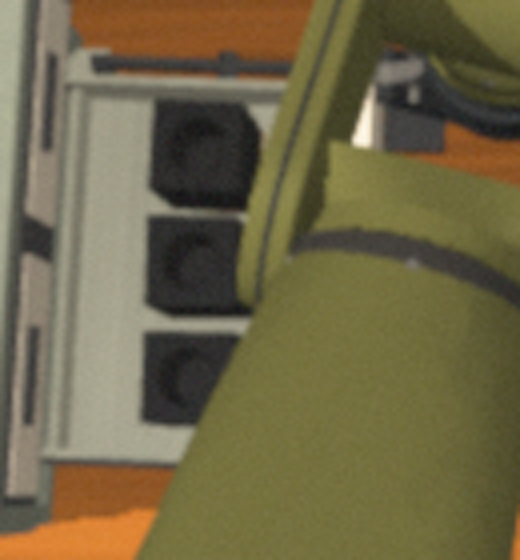

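View pics/pl_s.png

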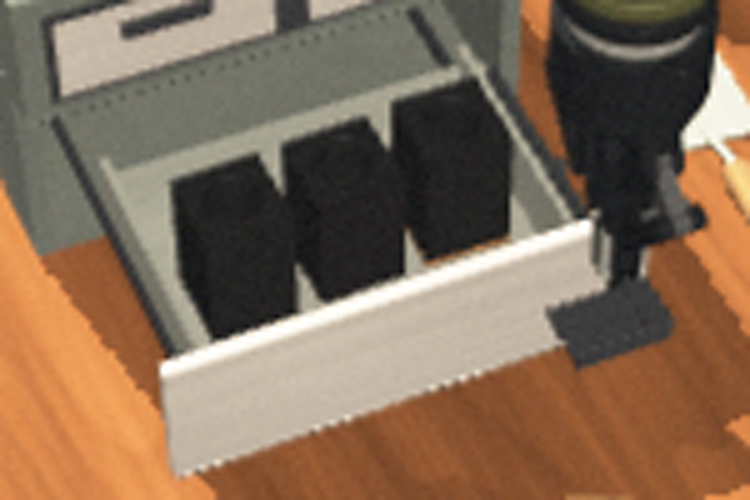

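Top: left edges of the three moulds at x=153, 149 and 145 step evenly, pitch about 116 px, square. Side: all three stand, the new one on its cork. Now I lean the fingers about 42° and go over the paddle.

Emit:
drive_tool --increments '[{"angular":[7,-0.3,0],"travel":[6,0,0],"hand":0},{"angular":[7,-0.3,0],"travel":[6,0,0],"hand":0},{"angular":[7,-0.3,0],"travel":[6,0,0],"hand":0},{"angular":[7,-0.3,0],"travel":[6,0,0],"hand":0},{"angular":[7,-0.3,0],"travel":[6,0,0],"hand":0},{"angular":[7,-0.3,0],"travel":[6,0,0],"hand":0},{"angular":[0,0,0],"travel":[0,20,-20],"hand":0},{"angular":[0,0,0],"travel":[0,22,-30],"hand":0},{"angular":[0,0,0],"travel":[0,21,-27],"hand":0},{"angular":[0,0,0],"travel":[0,0,0],"hand":0},{"angular":[0,0,0],"travel":[0,0,0],"hand":0}]'

```text
t: 11.2
ee_pos: [0.6613, -0.0554, 0.0981]
tcp_rot: [-2.407, 0.051, -0.018]
wrist_force: [0.9, 0.1, 0.2]
gripper_width: -0.001
```

```bash
python3 - <<'E'
from h import *
from scipy.spatial.transform import Rotation as R
o=env.observe(); print(o["t"],o["ee_pos"],o["joint_positions"]); print(R.from_rotvec(o["tcp_rot"]).as_matrix().round(3),o["wrist_force"])
p=env.grab_frame("side")
cv2.imwrite("pics/hov.png",cv2.resize(p["pixels"][120:300,220:440],None,fx=3,fy=3,interpolation=cv2.INTER_CUBIC)[:,:,::-1])
E
```

```text
11.2 [ 0.66133452 -0.05535281  0.09813039] [-0.42850002  0.40843122  1.67125745  0.67678853  1.43018449  0.95728898]
[[ 0.999 -0.032  0.027]
 [-0.042 -0.742  0.669]
 [-0.002 -0.67  -0.742]] [0.92094568 0.06906206 0.22461987]
```

View pics/hov.png

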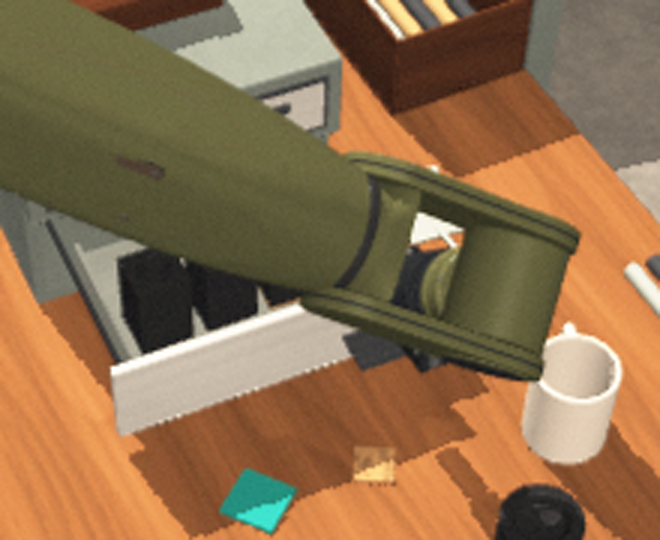

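Hovering over the paddle at crop (375,350), with the arm clear of mug and cabinet. Next I back off 5 mm and press down in steps.

Emit:
drive_tool --increments '[{"angular":[0,0,0],"travel":[0,-5.5,0],"hand":0},{"angular":[0,0,0],"travel":[0,0,-15],"hand":0},{"angular":[0,0,0],"travel":[0,0,-12],"hand":0},{"angular":[0,0,0],"travel":[0,0,-6],"hand":0},{"angular":[0,0,0],"travel":[0,0,-5],"hand":0},{"angular":[0,0,0],"travel":[0,0,-2],"hand":0},{"angular":[0,0,0],"travel":[0,0,0],"hand":0},{"angular":[0,0,0],"travel":[0,0,0],"hand":0}]'

```text
t: 12.05
ee_pos: [0.6616, -0.0617, 0.0586]
tcp_rot: [-2.407, 0.052, -0.02]
wrist_force: [-1.0, -0.6, 1.6]
gripper_width: -0.001
```

Emit:
drive_tool --increments '[{"angular":[0,0,0],"travel":[0,0,-4],"hand":0},{"angular":[0,0,0],"travel":[0,0,-4],"hand":0},{"angular":[0,0,0],"travel":[0,0,0],"hand":0},{"angular":[0,0,0],"travel":[0,0,0],"hand":0}]'

```text
t: 12.45
ee_pos: [0.6619, -0.0616, 0.0506]
tcp_rot: [-2.407, 0.053, -0.02]
wrist_force: [1.0, 1.6, 4.3]
gripper_width: -0.003
```

Emit:
drive_tool --increments '[{"angular":[0,0,0],"travel":[0,0,-3],"hand":0},{"angular":[0,0,0],"travel":[0,0,-3],"hand":0},{"angular":[0,0,0],"travel":[0,0,0],"hand":0},{"angular":[0,0,0],"travel":[0,0,0],"hand":0}]'

```text
t: 12.85
ee_pos: [0.6619, -0.0615, 0.0446]
tcp_rot: [-2.406, 0.053, -0.02]
wrist_force: [-1.0, 1.9, 5.0]
gripper_width: -0.007
```

```bash
python3 - <<'E'
from h import *
for i in range(4):
    p=env.grab_frame("side"); o=env.observe(); print(o["wrist_force"].round(1),o["ee_pos"].round(4))
marks(p,["paddle"],1)
t=env.grab_frame("top"); marks(t,["paddle"],1)
E
```

```text
[0.2 2.2 5.7] [ 0.6619 -0.0615  0.0447]
[-0.5  2.8  5.6] [ 0.6619 -0.0614  0.0447]
[0.6 2.2 6.3] [ 0.6619 -0.0615  0.0447]
[0.9 2.5 6. ] [ 0.6619 -0.0614  0.0447]
paddle 0.85 [664.9 -62.   41.4]
```

The paddle is about 17 mm down (past the 12 mm clear point). Start the gentle push.

Emit:
drive_tool --increments '[{"angular":[0,0,0],"travel":[0,1,-1],"hand":0},{"angular":[0,0,0],"travel":[0.1,2,0],"hand":0},{"angular":[0,0,0],"travel":[0.1,2,0],"hand":0},{"angular":[0,0,0],"travel":[0.1,3,0],"hand":0},{"angular":[0,0,0],"travel":[0.1,3,0],"hand":0},{"angular":[0,0,0],"travel":[0.1,3,0],"hand":0},{"angular":[0,0,0],"travel":[0.1,3,0],"hand":0},{"angular":[0,0,0],"travel":[0.1,3,0],"hand":0}]'

```text
t: 14.0
ee_pos: [0.6628, -0.043, 0.0434]
tcp_rot: [-2.41, 0.053, -0.022]
wrist_force: [-0.1, -3.6, 4.5]
gripper_width: -0.003
```

Emit:
drive_tool --increments '[{"angular":[0,0,0],"travel":[0.1,3,0],"hand":0},{"angular":[0,0,0],"travel":[0.1,3,0],"hand":0},{"angular":[0,0,0],"travel":[0.1,3,0],"hand":0},{"angular":[0,0,0],"travel":[0.1,3,0],"hand":0},{"angular":[0,0,0],"travel":[0.1,3,0],"hand":0}]'

```text
t: 14.5
ee_pos: [0.6635, -0.028, 0.0435]
tcp_rot: [-2.41, 0.053, -0.022]
wrist_force: [0.4, -2.1, 5.5]
gripper_width: 0.001
```

```bash
python3 - <<'E'
from h import *
p=env.grab_frame("side"); o=env.observe(); print(o["wrist_force"].round(1),o["ee_pos"].round(4))
marks(p,["paddle","tray_mid","tray_front","mould_a_mid"],2)
E
```

```text
[ 0.  -0.7  5.6] [ 0.6635 -0.0274  0.0436]
tray_mid 0.87 [563.8  87.6  32.1]
tray_front 0.93 [563.1 -11.7 103.4]
tray_front 0.26 [273.4 279.9   1.7]
```

The tray has moved about 33 mm with moulds and forces quiet. I'll keep the lever down and continue.

Emit:
drive_tool --increments '[{"angular":[0,0,0],"travel":[0.2,4,0],"hand":0},{"angular":[0,0,0],"travel":[0.2,5,0],"hand":0},{"angular":[0,0,0],"travel":[0.2,5,0],"hand":0},{"angular":[0,0,0],"travel":[0.2,5,0],"hand":0},{"angular":[0,0,0],"travel":[0.2,5,0],"hand":0},{"angular":[0,0,0],"travel":[0.2,5,0],"hand":0},{"angular":[0,0,0],"travel":[0.2,5,0],"hand":0},{"angular":[0,0,0],"travel":[0.2,5,0],"hand":0},{"angular":[0,0,0],"travel":[0.2,5,0],"hand":0},{"angular":[0,0,0],"travel":[0.2,5,0],"hand":0},{"angular":[0,0,0],"travel":[0.2,5,0],"hand":0},{"angular":[0,0,0],"travel":[0.2,5,0],"hand":0},{"angular":[0,0,0],"travel":[0.2,5,0],"hand":0},{"angular":[0,0,0],"travel":[0.2,5,0],"hand":0},{"angular":[0,0,0],"travel":[0.2,5,0],"hand":0},{"angular":[0,0,0],"travel":[0.2,5,0],"hand":0},{"angular":[0,0,0],"travel":[0.2,4,0],"hand":0},{"angular":[0,0,0],"travel":[0.2,3,0],"hand":0},{"angular":[0,0,0],"travel":[0,2,0],"hand":0}]'

```text
t: 16.65
ee_pos: [0.6676, 0.0602, 0.0437]
tcp_rot: [-2.41, 0.053, -0.024]
wrist_force: [1.1, -2.0, 4.3]
gripper_width: -0.002
```

```bash
python3 - <<'E'
from h import *
p=env.grab_frame("side"); o=env.observe(); print(o["t"],o["wrist_force"].round(1),o["ee_pos"].round(4))
marks(p,["paddle","tray_front"],2)
p=env.grab_frame("top"); marks(p,["paddle","tray_front"],2)
E
```

```text
16.7 [2.4 0.1 3.9] [0.6676 0.0605 0.0438]
paddle 0.36 [669.9  55.7  41.4]
tray_front 0.89 [564.7  78.2 104.6]
paddle 0.72 [667.   58.9  41.3]
paddle 0.2 [ 8.003e+02  3.350e+01 -3.000e-01]
tray_front 0.75 [562.8  78.4 111.4]
tray_front 0.74 [567.  176.1  32.2]
```

Emit:
drive_tool --increments '[{"angular":[0,0,0],"travel":[0.2,3,0],"hand":0},{"angular":[0,0,0],"travel":[0.2,4,0],"hand":0},{"angular":[0,0,0],"travel":[0.2,5,0],"hand":0},{"angular":[0,0,0],"travel":[0.2,5,0],"hand":0},{"angular":[0,0,0],"travel":[0.2,5,0],"hand":0},{"angular":[0,0,0],"travel":[0.2,5,0],"hand":0},{"angular":[0,0,0],"travel":[0.2,5,0],"hand":0},{"angular":[0,0,0],"travel":[0.2,5,0],"hand":0},{"angular":[0,0,0],"travel":[0.2,4,0],"hand":0},{"angular":[0,0,0],"travel":[0.2,3,0],"hand":0},{"angular":[0,0,0],"travel":[0.1,3,0],"hand":0},{"angular":[0,0,0],"travel":[0.1,2,0],"hand":0},{"angular":[0,0,0],"travel":[0.1,2,0],"hand":0},{"angular":[0,0,0],"travel":[0,1,0],"hand":0}]'

```text
t: 18.35
ee_pos: [0.6701, 0.1121, 0.0438]
tcp_rot: [-2.409, 0.053, -0.024]
wrist_force: [0.7, -3.4, 4.9]
gripper_width: -0.002
```

Now about 5 mm remains; slow steps until the stop shows in the force.

Emit:
drive_tool --increments '[{"angular":[0,0,0],"travel":[0.1,1.5,0],"hand":0},{"angular":[0,0,0],"travel":[0.1,1.5,0],"hand":0},{"angular":[0,0,0],"travel":[0,1,0],"hand":0}]'

```text
t: 18.65
ee_pos: [0.6703, 0.1161, 0.0438]
tcp_rot: [-2.409, 0.053, -0.024]
wrist_force: [0.7, -2.9, 5.5]
gripper_width: -0.001
```

Emit:
drive_tool --increments '[{"angular":[0,0,0],"travel":[0,1,0],"hand":0},{"angular":[0,0,0],"travel":[0,1,0],"hand":0},{"angular":[0,0,0],"travel":[0,0,0],"hand":0}]'

```text
t: 18.95
ee_pos: [0.6704, 0.1182, 0.0439]
tcp_rot: [-2.409, 0.053, -0.024]
wrist_force: [1.3, -1.2, 4.9]
gripper_width: 0.002
```

Emit:
drive_tool --increments '[{"angular":[0,0,0],"travel":[0,1,0],"hand":0},{"angular":[0,0,0],"travel":[0,1,0],"hand":0},{"angular":[0,0,0],"travel":[0,0,0],"hand":0}]'

```text
t: 19.25
ee_pos: [0.6702, 0.1198, 0.0435]
tcp_rot: [-2.41, 0.054, -0.024]
wrist_force: [1.5, -4.7, 6.6]
gripper_width: 0.003
```

```bash
python3 - <<'E'
from h import *
p=env.grab_frame("side"); o=env.observe(); print(o["t"],o["wrist_force"].round(1),o["ee_pos"].round(4))
marks(p,["paddle","tray_front"],2)
p=env.grab_frame("top"); marks(p,["paddle","tray_front"],2)
E
```

```text
19.3 [ 1.4 -4.4  5.4] [0.6702 0.1198 0.0435]
paddle 0.6 [668.2 116.5  41.3]
tray_front 0.59 [568.1 133.7 103.2]
paddle 0.45 [673.9 115.4  41.5]
tray_front 0.57 [565.2 136.4 108.9]
```

Emit:
drive_tool --increments '[{"angular":[0,0,0],"travel":[0,1,0],"hand":0},{"angular":[0,0,0],"travel":[0,0.5,0],"hand":0},{"angular":[0,0,0],"travel":[0,0,0],"hand":0}]'

```text
t: 19.85
ee_pos: [0.6697, 0.1214, 0.0433]
tcp_rot: [-2.409, 0.053, -0.023]
wrist_force: [1.4, -5.2, 5.3]
gripper_width: 0.003
```

Emit:
drive_tool --increments '[{"angular":[0,0,0],"travel":[0,1,0],"hand":0},{"angular":[0,0,0],"travel":[0,1,0],"hand":0},{"angular":[0,0,0],"travel":[0,1,0],"hand":0},{"angular":[0,0,0],"travel":[0,0,0],"hand":0}]'

```text
t: 20.25
ee_pos: [0.6695, 0.1244, 0.0433]
tcp_rot: [-2.41, 0.053, -0.022]
wrist_force: [0.5, -5.1, 5.6]
gripper_width: -0.0
```

Emit:
drive_tool --increments '[{"angular":[0,0,0],"travel":[0,1.5,0],"hand":0},{"angular":[0,0,0],"travel":[0,1.5,0],"hand":0},{"angular":[0,0,0],"travel":[0,1,0],"hand":0},{"angular":[0,0,0],"travel":[0,0,0],"hand":0}]'

```text
t: 20.65
ee_pos: [0.6699, 0.1281, 0.0437]
tcp_rot: [-2.41, 0.053, -0.023]
wrist_force: [-0.3, -6.0, 7.5]
gripper_width: -0.001
```

Emit:
drive_tool --increments '[{"angular":[0,0,0],"travel":[0,1,0],"hand":0},{"angular":[0,0,0],"travel":[0,1,0],"hand":0},{"angular":[0,0,0],"travel":[0,1,0],"hand":0},{"angular":[0,0,0],"travel":[0,0,0],"hand":0}]'

```text
t: 21.05
ee_pos: [0.6699, 0.1282, 0.0436]
tcp_rot: [-2.412, 0.054, -0.024]
wrist_force: [-4.7, -20.6, 10.3]
gripper_width: 0.001
```

```bash
python3 - <<'E'
from h import *
o=env.observe(); print(o["t"],o["wrist_force"].round(1),o["ee_pos"].round(4))
p=env.grab_frame("top"); marks(p,["paddle","tray_front"],2)
p=env.grab_frame("side"); marks(p,["paddle","tray_front"],2)
E
```

```text
21.05 [ -4.7 -20.6  10.3] [0.6699 0.1282 0.0436]
paddle 0.63 [797.2  31.7  -1.1]
paddle 0.5 [672.9 115.7  40.1]
tray_front 0.71 [564.7 136.  107.6]
paddle 0.56 [667.6 114.5  38.2]
tray_front 0.71 [568.7 134.1 104.6]
tray_front 0.18 [670.2 114.3  37.2]
```

Force jumps to 20 N with no motion, so it is at the stop. I unload, raise straight up so the paddle follows without dragging the tray, then back away.

Emit:
drive_tool --increments '[{"angular":[0,0,0],"travel":[0,-1.5,0],"hand":0},{"angular":[0,0,0],"travel":[0,-1,1],"hand":0},{"angular":[0,0,0],"travel":[0,0,4],"hand":0},{"angular":[0,0,0],"travel":[0,0,4],"hand":0},{"angular":[0,0,0],"travel":[0,0,5],"hand":0},{"angular":[0,0,0],"travel":[0,0,5],"hand":0},{"angular":[0,0,0],"travel":[0,0,5],"hand":0},{"angular":[0,0,0],"travel":[0,-1,4],"hand":0},{"angular":[0,0,0],"travel":[0,-5,2],"hand":0},{"angular":[0,0,0],"travel":[0,-20,10],"hand":0},{"angular":[0,0,0],"travel":[0,-35,20],"hand":0},{"angular":[0,0,0],"travel":[0,-35,25],"hand":0},{"angular":[0,0,0],"travel":[0,-40,25],"hand":0},{"angular":[0,0,0],"travel":[-10,-40,25],"hand":0},{"angular":[0,0,0],"travel":[-20,-40,15],"hand":0},{"angular":[0,0,0],"travel":[-20,-40,15],"hand":0},{"angular":[0,0,0],"travel":[0,0,0],"hand":0}]'

```text
t: 23.05
ee_pos: [0.6184, -0.1317, 0.2111]
tcp_rot: [-2.411, 0.058, -0.027]
wrist_force: [0.3, 0.3, 0.7]
gripper_width: 0.003
```

```bash
python3 - <<'E'
from h import *
o=env.observe(); print(o["t"],o["wrist_force"].round(1),o["ee_pos"].round(4))
p=env.grab_frame("top"); marks(p,["paddle","tray_front","mug","can","round_mould","ladle"],1); save(p,"end_t.png")
p=env.grab_frame("side"); marks(p,["paddle","tray_front","mug","can","round_mould","ladle","mould_a_mid","tray_mid"],3); save(p,"end_s.png")
E
```

```text
23.05 [0.3 0.3 0.7] [ 0.6184 -0.1317  0.2111]
paddle 0.87 [669.  114.   59.1]
tray_front 0.89 [562.4 133.6 105.6]
mug 0.79 [ 782.9 -194.     3.1]
ladle 0.73 [ 401.8 -495.4    3.8]
mug 0.67 [ 779.2 -189.     0.9]
can 0.62 [ 643.2 -450.     1.5]
round_mould 0.89 [ 683.9 -297.9   -2. ]
ladle 0.92 [ 399.9 -498.6    4.6]
```

View pics/end_s.png

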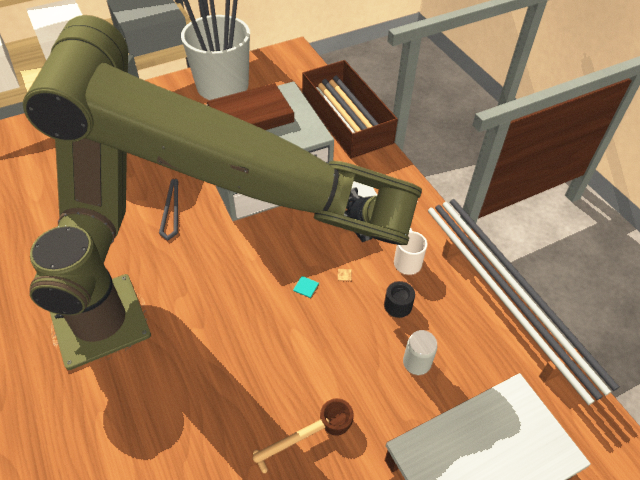

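The side view shows the tray in and the bench items unmoved: mug (410,252), round mould (400,298), can (421,352). The moulds can't be seen behind the hood and arm. The paddle is back up at z 59 and 180 mm in from its start, so the tray is home. Handing in.

```bash
python3 -c "
from workcell import env
print(env.finish_job(), env.observe()['t'])"
```

```text
the job is handed in; nothing more can be done
the job is handed in; nothing more can be done
```

I stood the spare mould on the cork pad in the empty place, then pressed the release lever and slid the tray home. The job was handed in at about 23 s of robot time, with the robot touching nothing.

- **Mould:** pictures taken before the push showed all three moulds upright, evenly spaced and in line to about 1–2 mm. The new one stood on its cork pad.
- **Lever and tray:** the lever was held about 17 mm down for the whole push. At the stop, the push force rose to about 20 N with no further motion. After I let go, the paddle had come back up and was about 180 mm in from its start. The front-panel reading gave about 178–180 mm, which agrees within measuring error.
- **Other things on the bench:** mug, can, round mould and ladle were found where they started, within measuring error. The jacks and paddle tool I didn't re-measure.
- **Not confirmed:** I could not see the moulds once the tray was in, because the hood and the arm hid them. That they still stand is inferred from the slow push (at most about 50 mm/s) and the calm forces.
- **Odd reading:** near home the fingertips slid about 9 mm along the paddle before they touched the panel. The tray had been carried by friction on the paddle until then.

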